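# Shift the jar mill's H-gate lever to the disc-marked slot

### The job

Change the gear of the jar mill: push its lever through the H-shaped gate into the right-hand slot that has the round disc beside it, fully home to the end of that slot. Push it with the fingertips or the outside of the fingers, never taking it between the fingers, then draw clear; leave the beaker, the bottle and the plastic collar as they stand.

Things in the scene. Friction and masses are not known exactly. Their poses are not given: they have to be found in the camera images.
- mill: Jar mill, fixed to the bench: blue gearbox 200 (x) by 220 (y) mm, the top of its grey metal cover plate 100 mm above the bench; beyond it (+x side) a low roller bed with a white jar, top 135 mm above the bench. Origin: on the bench under the middle of the gearbox and gate. +x points away from the robot (turned up to 0.3 rad), +y left, z up.
- gate (a point): Middle of the gate, at the plate's top; axes as the mill's. The gate is an H: two slots along x, centred at y = +18.6 mm (left) and -18.6 mm (right), each 14 mm wide, x from -23.6 to +23.6 mm, joined by the neutral channel (x from -7 to +7 mm). Ends: left or right, near (-x) or far (+x). Only the channel lets the lever cross; its corners are rounded to 6 mm and guide the stem.
- pivot (a point): Point about which the lever rocks in all directions, inside the gearbox under the middle of the gate, 38 mm above the bench. Friction holds the lever wherever it is left; 2 to 3 N on the knob moves it. It starts in the left slot, near side, not always fully home.
- knob (a point): Centre of the lever's knob: black upright cylinder, 32 mm across, 40 mm high, on a bare steel stem 10 mm thick; z along the stem. It is 135 mm from the pivot (173 mm above the bench when upright). At the slot ends it stands 40 mm along mill x, and in either slot about 38 mm along mill y, from the middle.
- shift (a joint): Rocking of the lever along mill x, rad: 0 in the neutral channel, +0.30 stopped at the far end of a slot, -0.30 stopped at the near end (knob x is about 135 mm times its sine). The lever can cross within about +-0.03 of 0; up to about +-0.07 (a firm push: 0.12) the rounded corners guide it in.
- cross (a joint): Rocking of the lever along mill y, rad: about +0.31 against the right-hand stop (knob towards -y, to the right), -0.31 against the left-hand stop; about +-0.27 to 0.31 within a slot.
- disc_mark: Round dark steel disc, 30 mm across, 5 mm high, fixed on the cover plate to the right of the gate: it marks the right-hand slot to be chosen. Origin: centre of its underside, 100 mm above the bench. It sits at mill x = +30 mm (marks the right far slot) or -30 mm (marks the right near slot), mill y = -68 mm; it changes places with the bar.
- bar_mark: Dark steel bar, 36 mm long (along mill y), 9 mm wide, 5 mm high, fixed on the cover plate beside the other right-hand slot. Origin: centre of its underside.
- beaker: Clear glass beaker, 72 mm across, 95 mm high, standing loose to the left of the mill. Origin: centre of its underside. Not to be disturbed.
- bottle: White plastic bottle with a red cap, 56 mm across, 130 mm high, standing loose to the right of the mill. Origin: centre of its underside. Not to be disturbed.
- collar: Red plastic collar (ring), 44 mm across, 22 mm high, lying loose on the bench near the right front of the mill. Origin: centre of its underside. Not to be disturbed.

How it is judged:
At the end, for the whole second after the job is handed in: The lever rests in the right-hand slot beside the disc, cross above 0.2 rad and shift beyond 0.25 rad of its 0.30 rad stop towards the disc's end (far: positive, near: negative) (value of joint cross above 0.2 rad and velocity of joint shift between -0.05 and 0.05 rad/s and ((x of disc_mark in the frame of mill above 0 m and value of joint shift above 0.25 rad) or (x of disc_mark in the frame of mill below 0 m and value of joint shift below -0.25 rad))); the robot touches nothing.
It fails at once if the beaker is shifted by more than 25 mm, lifted or tipped (distance of beaker from where it was at the start of the episode above 0.025 m or angle between beaker's own z axis and vertical above 0.4 rad).
It fails at once if the bottle is shifted by more than 25 mm, lifted or tipped (distance of bottle from where it was at the start of the episode above 0.025 m or angle between bottle's own z axis and vertical above 0.4 rad).
It fails at once if the plastic collar is shifted by more than 25 mm, lifted or tipped (distance of collar from where it was at the start of the episode above 0.025 m or angle between collar's own z axis and vertical above 0.4 rad).
It fails at once if the knob or stem is taken between the fingers (the point between the pads comes within 10 mm of the lever's axis, no more than 14 mm above the knob's top) (x of the grasp point in the frame of knob between -0.01 and 0.01 m and y of the grasp point in the frame of knob between -0.01 and 0.01 m and z of the grasp point in the frame of knob below 0.034 m).
It also fails if it takes over 48 s, if anything falls off the work surface, if the arm or the gripper's body presses on something with over 40 N, if the wrist force passes 120 N, or if a joint passes its speed limit or range.

### The arm

A 6-joint arm with a two-finger parallel gripper is mounted at the origin on the work surface. World frame = base frame: x ahead of the robot, y to its left, z up, the work surface at z = 0. Lengths are in m, angles in rad, forces in N, time in s.
With the tool pointing down it reaches from about 0.375 to 0.9 m from the base axis. Payload 3.1 kg.
Tool frame: the origin (TCP) lies between the finger pads; the fingertips stand 19 mm ahead of it and the grasp point (between the pads) is the TCP; z points along the fingers, y is the direction in which the jaws open and shut (so a half turn about z gives the same grasp; the last joint's range is limited). The gripper opens to 87 mm and grips with 3 to 60 N. Pads are 19 mm wide; open, the fingers measure 117 mm over their backs; the gripper's body (75 mm by 190 mm) begins 51 mm behind the grasp point.
Start: joints at [0.979, 0.527, 1.433, -0, 1.181, -0.178], TCP at [0.251, 0.572, 0.242] pointing down, gripper open.
Joint ranges: [-3.08, 3.08], [-0.75, 2.2], [0.22, 2.44], [-1.43, 4.57], [0, 2.65], [-2.85, 2.85]. Speed limits (rad/s): [2.79, 2.79, 3.14, 3.14, 3.14, 3.14].

### API

Orientations are given as a unit quaternion [x, y, z, w].
In Python, from rig import robot gives the robot as it stands.
- The arm moves only by the tool apply_moves, never from a script. Its argument "series" is a list of rows, each a list of 7 numbers: the shift along the tool's x, y, z in cm, then the turn, a rotation vector about the tool's x, y, z in degrees, then the opening, from 0 (shut) to 1 (fully open). In form: [[dx, dy, dz, rx, ry, rz, grip], ...]. A call has 1 to 5 rows; each row is the pose to reach, as a shift and turn from the pose commanded when the call began, along the tool's axes at that moment; what a row does not reach only later rows make up. A row lasts 1/12 s, in which the tool goes at most 41.7 mm and 7.16 degrees, less where a joint would pass 70% of its speed; a pose out of reach is approached as far as the arm can. A call with a gripper value outside its range is refused whole. The fingers move at their own pace and stop on an object; "newtons" is the grip in N (left out, the last holds). Time passes only in rows, so rows that repeat a pose let the fingers close. It gives the time, the measured TCP pose, the force and the opening at its end, in the units of the state.
- robot.get_obs(): the state, without advancing time (a new reading comes with each control period).
- robot.camera(name): name is "scene" or "top" or "wrist"; returns the picture (480x640x3 uint8, red, green, blue); there is no depth.
- robot.camera_params(name): a dict with "mtx" (3x3 intrinsics, pixels), "origin" and "rotation" of the camera in the world. Camera axes: x right, y down, z forward; pixel columns grow to the right and rows downward; lengths in m; the calibration is good to about 2 mm. The wrist camera is an equidistant fisheye: a pixel r from the principal point sees the ray r / f radians off the axis. A picture is of the moment at which its call begins: read the wrist's pose just before it. camera_params takes no time and is no camera call; for the wrist camera it gives the pose at the moment of the call.
- robot.hand_in(): hands the job in, once; it reports no verdict.
The state is a dict: "time": time; "q": joint angles; "joint_velocities": joint speeds; "joint_torque": joint torques, N m; "position": TCP position; "tool_rot": TCP orientation; "ft_force": force on the tool from outside, world axes, zero at the start; "moment": the same for the moment, N m; "grip_width": finger opening in m.
Only numpy, scipy, OpenCV 4.12 (cv2) and the standard library are available. Lean on these libraries where they do the work, as an engineer would, in place of code of your own. Each camera call takes 0.05 s, during which the arm holds its last target. There are 200 camera calls.

## Working session

There is one attempt and no reset: what is moved stays moved. The work goes in short steps, Python scripts to look and compute and a tool call to move; the robot and the scene stay as the last step left them, time stands still between calls to the robot, and variables do not carry over. Pictures are saved under pics/ and viewed, about 8 in all and at most 12, crops included, and the job is handed in when it is done.

Besides the shell and the picture viewer there is one more tool, called after ">>>" as a command line: name --pt "numbers of a row" for each row, then --argument value for the rest. apply_moves: Moves the arm, as the interface text tells. Its arguments: {"type":"object","properties":{"series":{"type":"array"},"newtons":{"type":"number"}},"required":["series"]}

```bash
mkdir -p pics; ls; python3 - <<'E'
from rig import robot
import cv2, json
for n in ("top","scene"):
    cv2.imwrite(f"pics/{n}0.png", robot.camera(n)[:,:,::-1])
    p=robot.camera_params(n); print(n,p)
o=robot.get_obs(); print(o)
E
```

```text
pics
top {'mtx': array([[532.89853277,   0.        , 326.60649323],
       [  0.        , 532.89853277, 238.09197679],
       [  0.        ,   0.        ,   1.        ]]), 'origin': array([0.4271378 , 0.01200237, 0.96181438]), 'rotation': array([-0.70045753,  0.7114791 , -0.04506722,  0.03355118])}
scene {'mtx': array([[522.52890505,   0.        , 323.74408294],
       [  0.        , 522.52890505, 244.55618808],
       [  0.        ,   0.        ,   1.        ]]), 'origin': array([ 1.15524326, -0.06862363,  0.81765182]), 'rotation': array([ 0.68985897,  0.63043467, -0.23436573, -0.26780483])}
{'time': 0.1, 'q': array([ 9.78486236e-01,  5.28347965e-01,  1.43375818e+00,  1.56135428e-05,
        1.18140313e+00, -1.78545747e-01]), 'joint_velocities': array([-0.00063657, -0.0028314 , -0.00190781, -0.00094288, -0.00088315,
        0.00151736]), 'joint_torque': array([-4.28335716e-04, -4.40985060e+01, -1.77150357e+01,  6.34600315e-02,
        5.33483410e-02, -2.06549623e-05]), 'position': array([0.25093398, 0.57174329, 0.24069005]), 'tool_rot': array([ 2.05412372e-01,  9.78675043e-01, -8.85291356e-04, -3.66971752e-04]), 'ft_force': array([-0.83688325, -0.93518232,  0.12686506]), 'moment': array([-0.04001875,  0.01167553,  0.02155794]), 'grip_width': 0.08687515937709218}
```

View pics/top0.png

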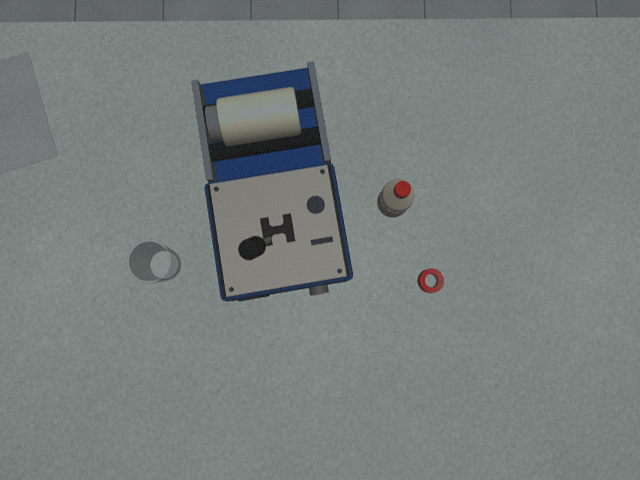

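View pics/scene0.png

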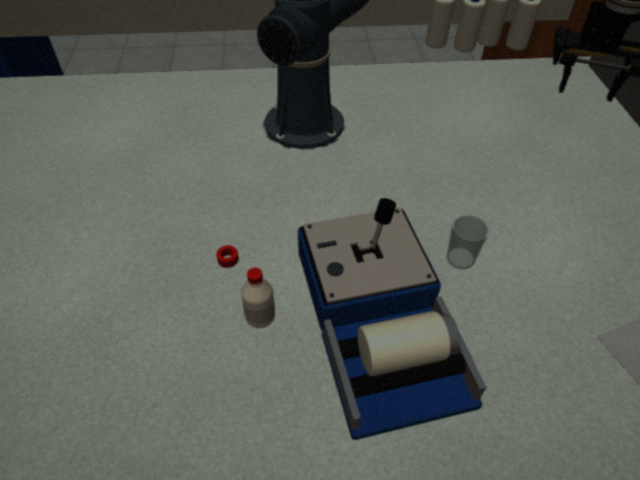

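The top view shows the disc at (315,204), beside the far slot, and the bar at (321,241), beside the near slot, so the target is right far. The lever's knob is at about (252,248), left near. In the scene view the knob is at about (385,211).

```bash
cat > h.py <<'E'
import numpy as np, cv2
from scipy.spatial.transform import Rotation as R
from rig import robot
def ray(n,uv):
    p=robot.camera_params(n); K=p["mtx"]
    d=np.linalg.inv(K)@[uv[0],uv[1],1]; return p["origin"],R.from_quat(p["rotation"]).as_matrix()@d
def plane(n,uv,z):
    o,d=ray(n,uv); return o+d*(z-o[2])/d[2]
def tri(u1,u2):
    (a,d),(b,e)=ray("top",u1),ray("scene",u2)
    s=np.linalg.lstsq(np.c_[d,-e],b-a,rcond=None)[0]
    return (a+d*s[0]+b+e*s[1])/2, np.linalg.norm(a+d*s[0]-b-e*s[1])
def blobs(img,mask,amin):
    n,l,s,c=cv2.connectedComponentsWithStats(mask.astype(np.uint8))
    return [(c[i].round(1),s[i].tolist()) for i in range(1,n) if s[i,4]>=amin]
E
python3 - <<'E'
from h import *
t=cv2.imread("pics/top0.png"); s=cv2.imread("pics/scene0.png")
g=t.max(2); m=(g<80); m[:160]=0; m[:,:228]=0; m[:,338:]=0; m[282:]=0
for b in blobs(t,m,30): print("top",b, plane("top",b[0],.105).round(4))
sm=(s.max(2)<75); sm[:195]=0; sm[280:]=0; sm[:,:312]=0; sm[:,420:]=0
for b in blobs(s,sm,30): print("scene",b, plane("scene",b[0],.105).round(4))
# plate
hsv=cv2.cvtColor(t,cv2.COLOR_BGR2HSV).astype(int)
b_,g_,r_=[t[:,:,i].astype(int) for i in range(3)]
pm=((r_>b_+3)&(g>90)).astype(np.uint8); pm[:160]=0;pm[:,:190]=0;pm[:,360:]=0;pm[310:]=0
c=max(cv2.findContours(pm,0,2)[0],key=cv2.contourArea)
bx=cv2.boxPoints(cv2.minAreaRect(c)); P=np.array([plane("top",u,.1) for u in bx]); print(bx.round(1),P.round(4),P.mean(0))
for i in range(4): 
    d=P[(i+1)%4]-P[i]; print(np.linalg.norm(d).round(4), np.degrees(np.arctan2(d[1],d[0])).round(2))
for n,uv,z in(("beaker",(164,264),0),("bottle cap",(402,189),.13),("collar",(431,281),.02)): print(n,plane("top",uv,z).round(3))
cv2.imwrite("pics/c.png",np.hstack([cv2.resize(t[185:285,225:325],(400,400)),cv2.resize(s[190:290,310:410],(400,400))]))
E
```

```text
top (array([332. , 185.6]), [323, 160, 15, 62, 208]) [ 0.609 -0.013  0.105]
top (array([315.2, 204.4]), [307, 196, 18, 18, 245]) [0.5782 0.0149 0.105 ]
top (array([265.5, 237.5]), [238, 214, 57, 46, 1078]) [0.5252 0.0959 0.105 ]
top (array([321.2, 240.4]), [311, 237, 22, 8, 108]) [0.5191 0.006  0.105 ]
scene (array([376.6, 229.5]), [351, 198, 49, 65, 946]) [0.4949 0.1046 0.105 ]
scene (array([410.7, 227. ]), [402, 209, 18, 38, 102]) [0.4937 0.17   0.105 ]
scene (array([326.3, 244. ]), [317, 240, 20, 9, 107]) [0.5234 0.0068 0.105 ]
scene (array([314.5, 270.1]), [312, 253, 9, 27, 128]) [ 0.5826 -0.0198  0.105 ]
scene (array([334.8, 268.7]), [327, 262, 17, 15, 199]) [0.5824 0.0159 0.105 ]
[[207.5 184.8]
 [327.6 164.7]
 [346.2 276.1]
 [226.  296.2]] [[ 0.6142  0.1911  0.1   ]
 [ 0.6453 -0.0065  0.1   ]
 [ 0.461  -0.0335  0.1   ]
 [ 0.432   0.1599  0.1   ]] [0.53812174 0.07776613 0.1       ]
0.2001 -81.06
0.1862 -171.69
0.1956 98.52
0.1848 9.71
beaker [0.492 0.289 0.   ]
bottle cap [ 0.597 -0.124  0.13 ]
collar [ 0.453 -0.188  0.02 ]
```

View pics/c.png

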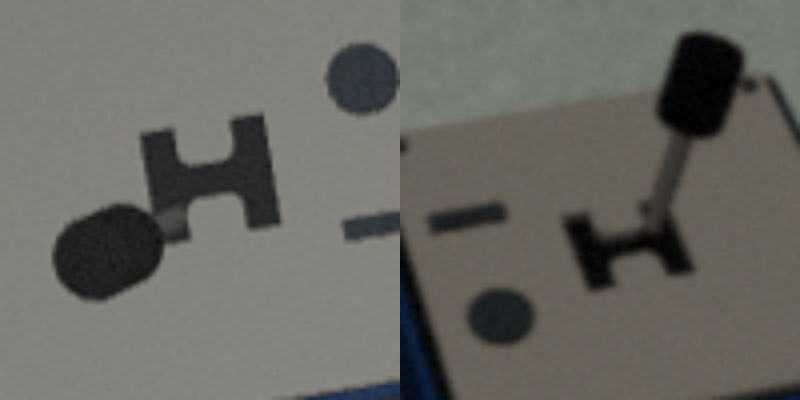

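```bash
cat >> h.py <<'E'
M=np.array([.5395,.078,0]); YAW=np.radians(8.8); RM=R.from_euler("z",YAW)
def where():
    o=robot.get_obs(); print("t",o["time"],"mill mm",(RM.inv().apply(np.array(o["position"])-M)*1000).round(1),"F mill",RM.inv().apply(o["ft_force"]).round(1),"w",round(o["grip_width"],3))
    return o
def go(mx,my,z):
    o=where(); T=R.from_quat(o["tool_rot"])
    d=T.inv().apply(M+RM.apply([mx/1000,my/1000,z/1000])-o["position"])
    want=R.from_matrix(np.c_[RM.apply([-1,0,0]),RM.apply([0,1,0]),[0,0,-1.]])
    print("cm",(d*100).round(2),"deg",(T.inv()*want).as_rotvec(degrees=True).round(2))
E
python3 - <<'E'
from h import *
P,e=tri((252,248),(385.25,211)); print("knob mill",(RM.inv().apply(P-M)*1000).round(1),e)
for u in((277.5,228.75),): print("gate",plane("top",u,.1))
go(-95,38,240)
E
```

```text
knob mill [-30.5  39.3 161.3] 0.0029254344139178503
gate [0.53978485 0.07686083 0.1       ]
t 0.1 mill mm [-209.6  532.1  240.7] F mill [-1.  -0.8  0.1] w 0.087
cm [-36.22 -35.51   0.12] deg [ -0.1   -0.05 -32.51]
```

>>> apply_moves --pt "-4 -4 0 0 0 -7 0" --pt "-7 -7 0 0 0 -14 0" --pt "-9.5 -9.5 0 0 0 -21 0" --pt "-12 -12 0 0 0 -28 0" --pt "-15 -14.5 0 0 0 -32.5 0" --newtons 20

```text
time: 0.52
position: [0.3271, 0.3829, 0.2412]
tool_rot: [-0.08, 0.997, -0.0, -0.001]
ft_force: [2.0, 0.3, -0.3]
grip_width: 0.0613
```

```bash
python3 -c "
from h import *
go(-95,38,240)"
```

```text
t 0.5167 mill mm [-163.3  333.8  241.2] F mill [ 2.   0.  -0.3] w 0.061
cm [ -6.63 -29.63   0.12] deg [-0.03 -0.07  0.37]
```

>>> apply_moves --pt "-1 -4 0 0 0 0 0" --pt "-2 -8 0 0 0 0 0" --pt "-3 -12 0 0 0 0 0" --pt "-4 -16 0 0 0 0 0" --pt "-5 -20 0 0 0 0 0"

```text
time: 0.93
position: [0.4077, 0.1927, 0.2414]
tool_rot: [-0.077, 0.997, -0.0, -0.0]
ft_force: [0.1, -0.5, 0.5]
grip_width: 0.0284
```

>>> apply_moves --pt "-0.8 -4 0 0 0 0 0" --pt "-1.4 -8 0 0 0 0 0" --pt "-1.5 -9.3 0 0 0 0 0" --pt "-1.5 -9.3 0 0 0 0 0" --pt "-1.5 -9.3 0 0 0 0 0"

```text
time: 1.35
position: [0.4366, 0.1044, 0.2413]
tool_rot: [-0.075, 0.997, 0.0, -0.001]
ft_force: [0.2, 0.4, -0.4]
grip_width: 0.002
```

```bash
python3 -c "
from h import *
go(-90,38,160)"
```

```text
t 1.35 mill mm [-97.7  41.8 241.3] F mill [ 0.2  0.4 -0.4] w 0.002
cm [-0.78 -0.39  8.13] deg [ 0.04 -0.06 -0.17]
```

>>> apply_moves --pt "0 -0.4 4 0 0 0 0" --pt "0 -0.4 8.1 0 0 0 0" --pt "-0.8 -0.4 8.1 0 0 0 0" --pt "-0.8 -0.4 8.1 0 0 0 0"

```text
time: 1.68
position: [0.445, 0.1036, 0.1594]
tool_rot: [-0.078, 0.997, 0.0, -0.002]
ft_force: [0.1, 0.1, -0.1]
grip_width: 0.0004
```

>>> apply_moves --pt "-1.2 0 0 0 0 0 0" --pt "-2.2 0 0 0 0 0 0" --pt "-3.2 0 0 0 0 0 0" --pt "-4.2 0 0 0 0 0 0" --pt "-5.0 0 0 0 0 0 0"

```text
time: 2.1
position: [0.4958, 0.1105, 0.1619]
tool_rot: [-0.077, 0.997, -0.0, 0.001]
ft_force: [-1.3, 0.8, 1.9]
grip_width: 0.0005
```

>>> apply_moves --pt "-0.6 0 0 0 0 0 0" --pt "-1.0 0 0 0 0 0 0" --pt "-1.0 0 0 0 0 0 0" --pt "-1.0 0 0 0 0 0 0"

```text
time: 2.43
position: [0.505, 0.1113, 0.1605]
tool_rot: [-0.077, 0.997, -0.0, 0.0]
ft_force: [0.8, -0.3, 0.1]
grip_width: 0.0005
```

```bash
python3 -c "
from h import *
where()
t=robot.camera('top')[:,:,::-1];s=robot.camera('scene')[:,:,::-1]
cv2.imwrite('pics/d.png',np.hstack([cv2.resize(t[175:295,215:335],(400,400)),cv2.resize(s[180:300,300:420],(400,400))]))"
```

```text
t 2.4333 mill mm [-29.   38.2 160.5] F mill [ 0.8 -0.4  0.1] w 0.0
```

View pics/d.png

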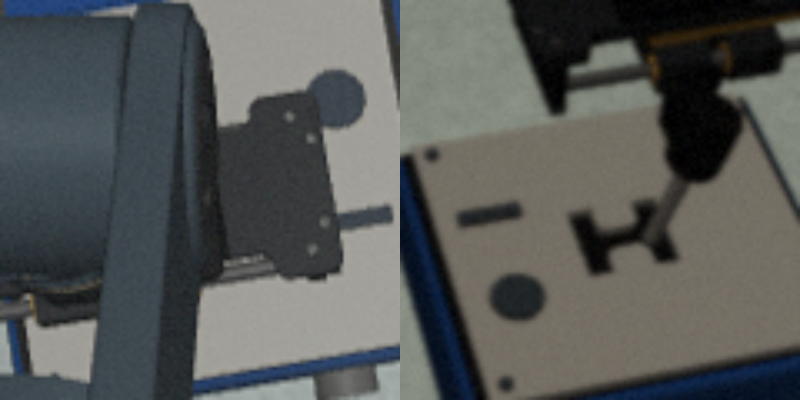

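The lever's stem, at crop (652,238), has come to the mouth of the channel. I'll measure how far along it is.

```bash
python3 -c "
from h import *
for u,z in(((375.6,251),.1),((375.6,251),.105),((390,221),.167)): print((RM.inv().apply(plane('scene',u,z)-M)*1000).round(1))
d=cv2.imread('pics/d.png')
where()"
```

```text
[  6.5  16.4 100. ]
[ 10.5  14.6 105. ]
[  0.5  38.5 167. ]
t 2.5333 mill mm [-29.3  38.2 160.5] F mill [ 0.9  0.2 -0.5] w 0.0
```

>>> apply_moves --pt "2.5 0 0 0 0 0 0" --pt "4 1.5 0 0 0 0 0" --pt "4 5.7 0 0 0 0 0" --pt "1.5 6 0 0 0 0 0" --pt "-2 6 0 0 0 0 0"

```text
time: 2.95
position: [0.511, 0.1757, 0.1603]
tool_rot: [-0.078, 0.997, 0.0, -0.003]
ft_force: [1.0, -0.6, -0.6]
grip_width: 0.0006
```

```bash
python3 -c "
from h import *
s=robot.camera('scene')[:,:,::-1];t=robot.camera('top')[:,:,::-1]
cv2.imwrite('pics/e.png',np.hstack([cv2.resize(t[175:295,215:335],(400,400)),cv2.resize(s[180:300,300:420],(400,400))]))
go(0,60,160)"
```

```text
t 3.05 mill mm [ -2.8  98.5 161.5] F mill [-0.2 -0.8  0.1] w 0.001
cm [-0.27 -3.85  0.16] deg [-0.03  0.61  0.04]
```

View pics/e.png

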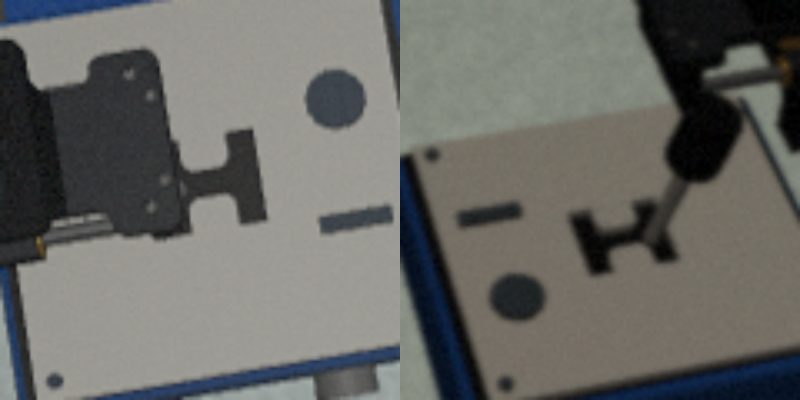

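The lever stayed in neutral, with the knob at about crop (704,137). Next is the push to the right.

>>> apply_moves --pt "-0.3 -1 0.1 0 0 0 0" --pt "-0.3 -2 0.1 0 0 0 0" --pt "-0.3 -3 0.1 0 0 0 0" --pt "-0.3 -4 0.1 0 0 0 0" --pt "-0.3 -5 0.1 0 0 0 0"

```text
time: 3.47
position: [0.5253, 0.1236, 0.1599]
tool_rot: [-0.076, 0.997, 0.0, -0.0]
ft_force: [-1.1, 2.5, 2.4]
grip_width: 0.0002
```

```bash
python3 -c "
from h import *
where()"
```

```text
t 3.4667 mill mm [ -7.   47.2 159.9] F mill [-0.7  2.7  2.4] w 0.0
```

>>> apply_moves --pt "-0.1 -1 0 0 0 0 0" --pt "-0.2 -2 0 0 0 0 0" --pt "-0.2 -3 0 0 0 0 0" --pt "-0.2 -4 0 0 0 0 0" --pt "-0.2 -4.3 0 0 0 0 0"

```text
time: 3.88
position: [0.5343, 0.0808, 0.1592]
tool_rot: [-0.076, 0.997, -0.0, -0.0]
ft_force: [0.0, 2.1, 0.1]
grip_width: 0.0004
```

>>> apply_moves --pt "0 -0.3 0 0 0 0 0" --pt "0 -0.5 0 0 0 0 0" --pt "0 -0.5 0 0 0 0 0"

```text
time: 4.13
position: [0.5349, 0.0775, 0.1592]
tool_rot: [-0.077, 0.997, -0.0, -0.0]
ft_force: [0.3, 0.1, -0.6]
grip_width: 0.0004
```

```bash
python3 -c "
from h import *
s=robot.camera('scene')[:,:,::-1]; 
cv2.imwrite('pics/f.png',cv2.resize(s[180:300,300:420],(480,480)))
where()"
```

```text
t 4.1833 mill mm [ -4.5   0.3 159.3] F mill [ 0.  -0.4  0.1] w 0.0
```

View pics/f.png

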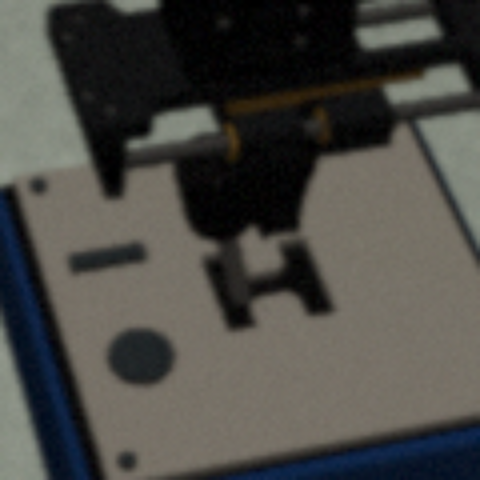

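The stem (crop about (235,275)) has reached the right slot, but no stop force has built up yet. I'll press on until the stop.

>>> apply_moves --pt "0 -0.3 0 0 0 0 0" --pt "0 -0.6 0 0 0 0 0" --pt "0 -0.6 0 0 0 0 0"

```text
time: 4.43
position: [0.5359, 0.0717, 0.1594]
tool_rot: [-0.077, 0.997, 0.0, -0.0]
ft_force: [-0.1, 1.2, -1.0]
grip_width: 0.0
```

```bash
python3 -c "
from h import *
where()"
```

```text
t 4.4333 mill mm [ -4.5  -5.7 159.4] F mill [ 0.1  1.2 -1. ] w 0.0
```

>>> apply_moves --pt "0 -0.3 0 0 0 0 0" --pt "0 -0.3 0 0 0 0 0" --pt "0 -0.3 0 0 0 0 0"

```text
time: 4.68
position: [0.5364, 0.0686, 0.1596]
tool_rot: [-0.077, 0.997, -0.0, -0.0]
ft_force: [-0.2, 0.4, -2.0]
grip_width: 0.0008
```

```bash
python3 -c "
from h import *
where()"
```

```text
t 4.6833 mill mm [ -4.5  -8.8 159.6] F mill [-0.1  0.5 -2. ] w 0.001
```

>>> apply_moves --pt "0 2.5 0 0 0 0 0" --pt "3 2.5 0 0 0 0 0" --pt "6.5 2.5 0 0 0 0 0" --pt "6.5 2.5 0 0 0 0 0"

```text
time: 5.02
position: [0.4589, 0.0839, 0.1585]
tool_rot: [-0.077, 0.997, 0.0, -0.007]
ft_force: [-1.1, 0.9, -0.5]
grip_width: 0.0002
```

```bash
python3 -c "
from h import *
s=robot.camera('scene')[:,:,::-1];t=robot.camera('top')[:,:,::-1]
cv2.imwrite('pics/g.png',np.hstack([cv2.resize(t[175:295,215:335],(400,400)),cv2.resize(s[180:300,300:420],(400,400))]))
go(-65,-38,160)"
```

```text
t 5.1167 mill mm [-70.5  16.3 159.9] F mill [ 0.7 -0.7  0.1] w 0.0
cm [-0.55 -5.43 -0.01] deg [-0.04 -0.01  0.01]
```

View pics/g.png

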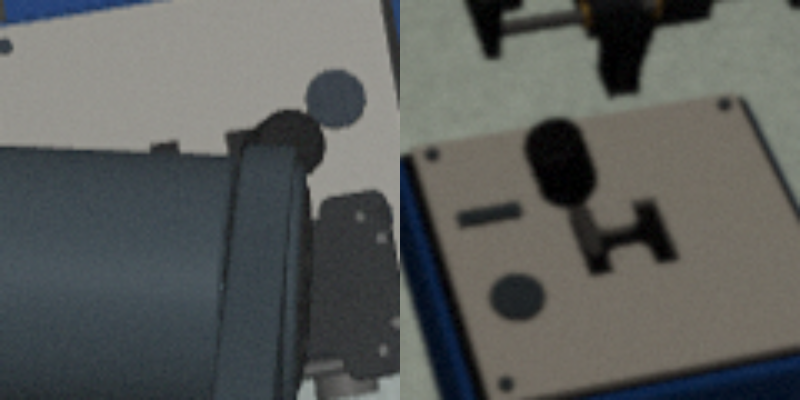

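The lever now stands in the right slot near neutral, with the knob at crop (562,162). I'll move the closed fingers behind it and push it to the far end.

>>> apply_moves --pt "0.5 -3 0 0 0 0 0" --pt "0.5 -5.4 0 0 0 0 0" --pt "0 -5.4 0 0 0 0 0" --pt "-1 -5.4 0 0 0 0 0" --pt "-2 -5.4 0 0 0 0 0"

```text
time: 5.53
position: [0.4984, 0.0331, 0.1599]
tool_rot: [-0.076, 0.997, -0.0, 0.001]
ft_force: [-0.2, 1.2, 0.6]
grip_width: 0.0005
```

>>> apply_moves --pt "-1 0 0 0 0 0 0" --pt "-2 0 0 0 0 0 0" --pt "-3 0 0 0 0 0 0" --pt "-4 0 0 0 0 0 0" --pt "-5 0 0 0 0 0 0"

```text
time: 5.95
position: [0.5458, 0.0418, 0.1592]
tool_rot: [-0.077, 0.997, 0.0, -0.001]
ft_force: [-2.6, 1.1, -1.3]
grip_width: 0.0005
```

```bash
python3 -c "
from h import *
where()"
```

```text
t 5.95 mill mm [  0.7 -36.7 159.2] F mill [-2.4  1.5 -1.3] w 0.0
```

>>> apply_moves --pt "-0.4 0 0 0 0 0 0" --pt "-0.8 0 0 0 0 0 0" --pt "-0.8 0 0 0 0 0 0"

```text
time: 6.2
position: [0.553, 0.0426, 0.1588]
tool_rot: [-0.077, 0.997, 0.0, -0.001]
ft_force: [-2.0, 0.8, -0.4]
grip_width: 0.0006
```

>>> apply_moves --pt "-0.2 0 0 0 0 0 0" --pt "-0.4 0 0 0 0 0 0" --pt "-0.4 0 0 0 0 0 0"

```text
time: 6.45
position: [0.5546, 0.043, 0.1586]
tool_rot: [-0.077, 0.997, 0.001, -0.004]
ft_force: [-5.7, 0.8, -2.0]
grip_width: 0.0004
```

```bash
python3 -c "
from h import *
where()"
```

```text
t 6.45 mill mm [  9.5 -36.9 158.6] F mill [-5.5  1.7 -2. ] w 0.0
```

>>> apply_moves --pt "-0.3 0 0 0 0 0 0" --pt "-0.4 0 0 0 0 0 0" --pt "-0.4 0 0 0 0 0 0"

```text
time: 6.7
position: [0.5561, 0.0434, 0.1583]
tool_rot: [-0.077, 0.997, 0.0, -0.006]
ft_force: [-10.7, -1.4, 0.5]
grip_width: 0.0
```

>>> apply_moves --pt "1 0 0 0 0 0 0" --pt "4 0 0 0 0 0 0" --pt "8 0 0 0 0 0 0" --pt "10 0 -3 0 0 0 0" --pt "10 0 -5 0 0 0 0"

```text
time: 7.12
position: [0.4576, 0.0281, 0.2097]
tool_rot: [-0.076, 0.997, 0.001, -0.003]
ft_force: [0.2, -0.0, -0.4]
grip_width: 0.0005
```

>>> apply_moves --pt "0 4 -2 0 0 0 0" --pt "0 8 -2 0 0 0 0" --pt "0 12 -2 0 0 0 0" --pt "0 14 -2 0 0 0 0" --pt "0 14 -2 0 0 0 0"

```text
time: 7.53
position: [0.4421, 0.1697, 0.2308]
tool_rot: [-0.079, 0.997, 0.001, 0.003]
ft_force: [-0.8, -0.6, 0.2]
grip_width: 0.0002
```

```bash
python3 -c "
from h import *
s=robot.camera('scene')[:,:,::-1];t=robot.camera('top')[:,:,::-1]
cv2.imwrite('pics/i.png',np.hstack([cv2.resize(t[155:305,215:365],(400,400)),cv2.resize(s[180:330,220:370],(400,400))]))
where()"
```

```text
t 7.6333 mill mm [-82.2 102.6 230.3] F mill [-0.1  0.6 -0.2] w 0.001
```

View pics/i.png

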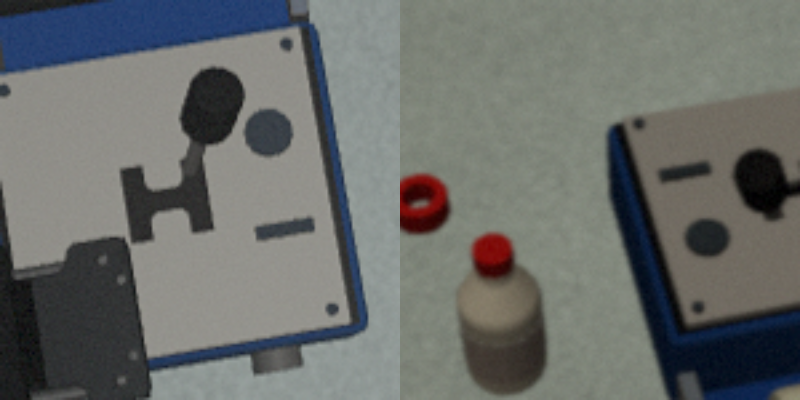

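The knob is right and far, beside the disc: crop (212,105) in the top view and (761,181) in the scene view. I'll check this by triangulation and then hand in.

```bash
python3 -c "
from h import *
P,e=tri((294.5,194.4),(355.4,247.9)); k=RM.inv().apply(P-M)*1000; print(k.round(1),e,'shift',np.arctan2(k[0],k[2]-38),'cross',np.arctan2(-k[1],k[2]-38))
where()
t=robot.camera('top'); r=t[:,:,0].astype(int)-t[:,:,1]
print([b[0] for b in blobs(t,r>60,30)]); t0=cv2.imread('pics/top0.png')[:,:,::-1]; print([b[0] for b in blobs(t0,t0[:,:,0].astype(int)-t0[:,:,1]>60,30)])"
```

```text
[ 40.  -37.1 159.8] 0.0027068479137034697 shift 0.31698775045326094 cross 0.29564770771600757
t 7.6333 mill mm [-82.2 102.6 230.3] F mill [-0.1  0.6 -0.2] w 0.001
[array([402.5, 188.4]), array([430.9, 280.1])]
[array([402.6, 188.4]), array([430.9, 280.1])]
```

```bash
python3 -c "
from rig import robot
print(robot.hand_in())"
```

```text
the job is handed in; nothing more can be done
None
```

I shifted the lever into the right-hand far slot, beside the disc, and handed the job in at about 7.7 s of the 48 s. I pushed it with the closed fingers: forward to neutral, across to the right, then forward to the far stop. I then drew the arm clear.

**Lever:** triangulating the last pictures puts the knob at mill (+40, −37) mm, which is shift about 0.32 rad and cross about 0.30 rad. The shift reading is slightly above the 0.30 rad stop, within measurement error. During the final push, the force rose to about 11 N with the tool barely advancing, so the lever was against the stop.

**Surroundings:** the bottle cap and the collar are at the same pixels as at the start. I did not re-measure the beaker; the fingers only passed over it, well above its rim. After retreating, the wrist force was under 1 N, so the robot is touching nothing.

No check failed. One was unclear: when I pushed right, no distinct stop force appeared, so I relied on the pictures to confirm the lever was in the right slot.

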